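# Get the level out from behind the containers

## Task

The spirit level is wanted on the stool, but it stands in the slot of the steel caddy behind three containers: take the spray can, the glue bottle and the tin out of their bays and stand all three on the rubber mat together, then lift out the level and stand it on its edge on top of the stool, centred and along the stool's length. Afterwards stand each container upright in the middle of the very bay it came from. Do not knock a container over, and leave the wrench, the pencil and the tape measure where they lie.

Things in the scene. Friction and masses are not known exactly. Their poses are not given: they have to be found in the camera images.
- spray: Aerosol can, aluminium with a white printed band and a white cap; round and the tallest of the three: 52 mm diameter to a height of 104 mm, then the cap of 50 mm diameter up to 150 mm. About 0.2 kg. Starts upright in one of the caddy's three bays (which one varies). Origin: centre of its underside, z up its axis.
- glue: White glue bottle, round: body 58 mm diameter up to a height of 98 mm, shoulder to 108 mm, grey screw cap of 30 mm diameter to 120 mm, short conical nozzle to 131 mm. About 0.26 kg. Starts upright in one of the caddy's three bays (which one varies). Origin: centre of its underside, z up its axis.
- tin: Oblong steel tin with a white printed band: 36 mm along its x, 60 mm along its y, 108 mm high (rims 1 mm proud at top and bottom), with a black screw cap of 24 mm diameter, up to a height of 123 mm, set off centre at y = +12 mm. About 0.26 kg. Starts upright in one of the caddy's three bays (which one varies), its x within about 0.1 rad of the caddy's x. Origin: centre of its underside, z up.
- level: Torpedo spirit level: aluminium and grey bar with black ends and green vials, 230 mm long (its x), 22 mm thick (its y), 42 mm high (its z), 0.25 kg. Starts standing on its 22 mm edge in the caddy's rear slot. Origin: centre of its underside.
- caddy: Low dark steel tray, fixed, 117 mm (its x, away from the robot) by 246 mm; yaw up to 0.2 rad. Origin: centre of underside. Floor 3 mm, walls 3 mm thick, 16 mm high from the bench. In front three bays, each 78 mm square inside, centred at x -16.5, y -81, 0, +81 mm, a container in the middle of each; behind them a slot 30 mm (x) by 240 mm (y), centred at x +40.5 mm, with the level.
- mat: Black rubber mat, fixed, 270 mm along its x, 230 mm along its y, 3 mm thick; the side area, to the left or to the right of the caddy. Origin: centre of its underside. The wrench lies on it near its +y edge.
- stool: Small plank footstool, fixed, on the other side of the caddy: top board 300 mm long (its x), 170 mm wide (its y), its upper face 150 mm above the bench. Origin: on the bench under the centre of the top, z up. The pencil lies on it near its +y edge.
- wrench: Steel wrench, 150 mm long along its x, lying flat on the mat, about 88 mm from the mat's middle towards +y; a bystander. Origin: about the middle of its length.
- pencil: Flat red carpenter's pencil, 173 mm long along its x, 14 mm wide, 8 mm thick, lying on the stool's top lengthwise, 64 mm from its middle line towards +y; a bystander. Origin: about the middle of its underside.
- tape: Black tape measure with red discs, 74 mm (its x) by 38 mm, 62 mm high, standing on the bench between the robot and the caddy; a bystander. Origin: centre of its underside.
Mind the look-alikes: they are no part of the job. Leave any green look-alike of the tin alone.

How it is judged:
On the way, in this order (a step that is already met when the one before it is completed fails the run):
1. all three containers stand upright on the mat at the same time (x of spray in the frame of mat between -0.135 and 0.135 m and y of spray in the frame of mat between -0.115 and 0.115 m and z of each of spray, glue, tin in the frame of mat below 0.008 m and angle between each of spray, glue, tin's own z axis and vertical below 0.1 rad and linear speed of each of spray, glue, tin below 0.02 m/s and x of glue in the frame of mat between -0.135 and 0.135 m and y of glue in the frame of mat between -0.115 and 0.115 m and x of tin in the frame of mat between -0.135 and 0.135 m and y of tin in the frame of mat between -0.115 and 0.115 m), for 0.2 s.
2. the level stands on its edge on the stool's top, centred and lengthwise (x of level in the frame of stool between -0.015 and 0.015 m and y of level in the frame of stool between -0.015 and 0.015 m and z of level in the frame of stool between 0.145 and 0.156 m and angle between the x axis of level and the x axis of stool, either way round below 0.12 rad and angle between level's own z axis and vertical below 0.1 rad and linear speed of level below 0.02 m/s), for 0.2 s.
At the end, for the whole second after the job is handed in: The level stands on its edge on the stool's top, its middle within 15 mm of the middle of the top along and across, its length within 0.12 rad of the stool's length; each container stands upright within 15 mm of where it stood at the start; all at rest (all of step 2 and distance of each of spray, glue, tin from where it was at the start of the episode below 0.015 m and angle between each of spray, glue, tin's own z axis and vertical below 0.1 rad and linear speed of each of spray, glue, tin below 0.02 m/s); the robot touches nothing.
It fails at once if a container is knocked over (tilted more than 0.6 rad) (angle between any of spray, glue, tin's own z axis and vertical above 0.6 rad).
It fails at once if the wrench, the pencil or the tape measure is moved by more than 30 mm (distance of any of wrench, pencil, tape from where it was at the start of the episode above 0.03 m).
It also fails if it takes over 144 s, if anything falls off the work surface, if the arm or the gripper's body presses on something with over 40 N, if the wrist force passes 120 N, or if a joint passes its speed limit or range.

## Robot

A 7-joint arm with a two-finger parallel gripper is mounted at the origin on the work surface. World frame = base frame: x ahead of the robot, y to its left, z up, the work surface at z = 0. Lengths are in m, angles in rad, forces in N, time in s.
With the tool pointing down it reaches from about 0.4 to 0.85 m from the base axis. Payload 4.5 kg.
Tool frame: the origin (TCP) lies midway between the tips of the shut fingers; the grasp point (between the pads) lies 19 mm behind it; z points along the fingers, y is the line along which they close (so a half turn about z gives the same grasp; the last joint's range is limited). The gripper opens to 88 mm and grips with 3 to 60 N. Pads are 18 mm wide; open, the fingers measure 123 mm over their backs; the gripper's body (75 mm by 187 mm) begins 45 mm behind the grasp point.
Start: joints at [1.244, 0.689, -0.195, 1.565, 0.157, 0.902, -0.215], TCP at [0.221, -0.585, 0.239] pointing down, gripper open.
Joint ranges: [-3.01, 3.01], [-0.46, 2.08], [-1.47, 1.51], [0.13, 2.56], [-1, 4.14], [0.04, 2.09], [-2.66, 2.66]. Speed limits (rad/s): [2.57, 2.57, 3.14, 3.14, 3.14, 3.14, 3.14].

## Interface

Orientations are given as a unit quaternion [x, y, z, w].
In Python, from plant import * gives the robot as it stands.
- The arm moves only by the tool send_rows, never from a script. Its argument "targets" is a list of rows, each a list of 2 entries, a list of its own where there are three numbers: the shift along the tool's x, y, z in units of 0.3 m (1.0 is 0.3 m), then the turn, a rotation vector about the tool's x, y, z in units of pi rad (1.0 is pi rad). A call has 1 to 12 rows; each row is the pose to reach, as a shift and turn from the pose commanded when the call began, along the tool's axes at that moment, turning the shorter way round; what a row does not reach only later rows make up. A row lasts 1/8 s, in which the tool goes at most 62.5 mm and 10.7 degrees, less where a joint would pass 70% of its speed; a pose out of reach is approached as far as the arm can. A call with a number of a shift or a turn outside -1 to 1 is refused whole. A call with a gripper value outside its range is refused whole. "fingers" is the opening, from 0 (shut) to 1 (fully open), set as the call begins (left out, the last holds). The fingers move at their own pace and stop on an object; "newtons" is the grip in N (left out, the last holds). Time passes only in rows, so rows that repeat a pose let the fingers close. It gives the time, the measured TCP pose, the force, the opening and the grip force at its end, in the units of the state.
- get_state(): the state, without advancing time (a new reading comes with each control period).
- snapshot(name): name is "side" or "top"; returns a dict with "img" (400x640x3 uint8, blue, green, red), "fx", "fy", "cx", "cy" (pixels), "k1" (the pictures are not rectified: a ray, as slopes to the right and down, at radius r is drawn at 1 + k1 r^2 times it, then the intrinsics apply), "cam_to_world" (4x4, takes a point from camera to world coordinates). Camera axes: x right, y down, z forward; pixel columns grow to the right and rows downward; lengths in m; the calibration is good to about 2 mm. A picture is of the moment at which its call begins. There is no depth.
- finish_job(): hands the job in; it is judged then, once.
The state is a dict: "clock": time; "q": joint angles; "qd": joint speeds; "joint_torque": joint torques, N m; "tool_pos": TCP position; "eef_rot": TCP orientation; "contact_force": force on the tool from outside, world axes, zero at the start; "moment": the same for the moment, N m; "opening": opening from 0.0 (shut) to 1.0 (fully open); "finger_force": force on a finger pad.
Only numpy, scipy, OpenCV 4.12 (cv2) and the standard library are available. Lean on these libraries where they do the work, as an engineer would, in place of code of your own. Each camera call takes 0.05 s, during which the arm holds its last target. There are 200 camera calls.

## Working session

There is one attempt and no reset: what is moved stays moved. The work goes in short steps, Python scripts to look and compute and a tool call to move; the robot and the scene stay as the last step left them, time stands still between calls to the robot, and variables do not carry over. Pictures are saved under pics/ and viewed, at most 14 in all, crops included, and the job is handed in when it is done.

Besides the shell and the picture viewer there is one more tool, called after "Request:" as a command line: name --argument value ..., lists and objects as JSON in quotes. send_rows: Moves the arm, as the interface text tells. Its arguments: {"type":"object","properties":{"targets":{"type":"array"},"fingers":{"type":"number"},"newtons":{"type":"number"}},"required":["targets"]}

```bash
ls; mkdir -p pics; cat > h.py <<'E'
from plant import *
import numpy as np, cv2
E
python3 - <<'E'
from h import *
for n in("side","top"):
    s=snapshot(n); cv2.imwrite(f"pics/{n}0.png",s["img"]); print(n,s["fx"],s["fy"],s["cx"],s["cy"],s["k1"]); print(np.round(s["cam_to_world"],4).tolist())
print(get_state())
E
```

```text
pics
side 502.2451743347622 502.2451743347622 316.33554426365276 202.51285432601307 -0.14498694744306329
[[-0.9781, -0.1484, 0.1462, 0.2764], [-0.2077, 0.7492, -0.629, 0.8655], [-0.0162, -0.6455, -0.7636, 1.132], [0.0, 0.0, 0.0, 1.0]]
top 388.0479302754319 388.0479302754319 328.85653621583236 202.38474166470962 -0.08870156489461249
[[-0.0033, -0.9894, 0.1449, 0.3226], [-0.9999, 0.0015, -0.0123, 0.0393], [0.0119, -0.145, -0.9894, 1.0008], [0.0, 0.0, 0.0, 1.0]]
{'clock': 0.1, 'q': array([ 1.24380211,  0.68987036, -0.19453226,  1.5661999 ,  0.15731906,
        0.9025306 , -0.21510695]), 'qd': array([ 0.00124208, -0.00263953, -0.00211041, -0.00367268, -0.00022784,
        0.0014552 , -0.00142449]), 'joint_torque': array([-2.27427401e-03, -5.28501606e+01, -1.27151962e+00, -1.53837687e+01,
       -5.26720681e-02,  1.97851703e-03,  4.38208940e-05]), 'tool_pos': array([ 0.22040014, -0.58425743,  0.23801983]), 'eef_rot': array([ 9.83764516e-01,  1.79462324e-01, -2.08761460e-04, -7.79888787e-04]), 'contact_force': array([0.87649606, 0.02860453, 0.28814575]), 'moment': array([-0.02944803,  0.04829723, -0.0080549 ]), 'finger_force': 0.0, 'opening': 1.0013610717727115}
```

View pics/side0.png

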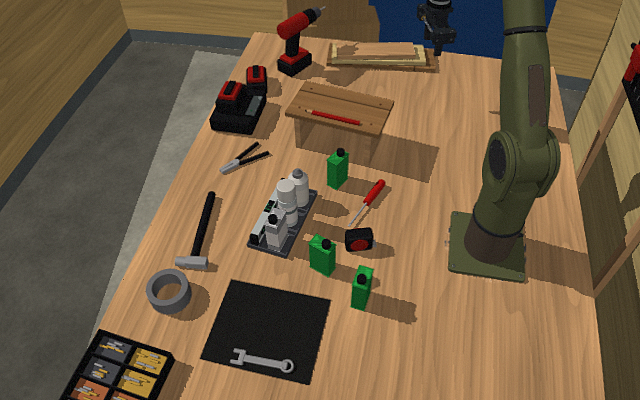

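View pics/top0.png

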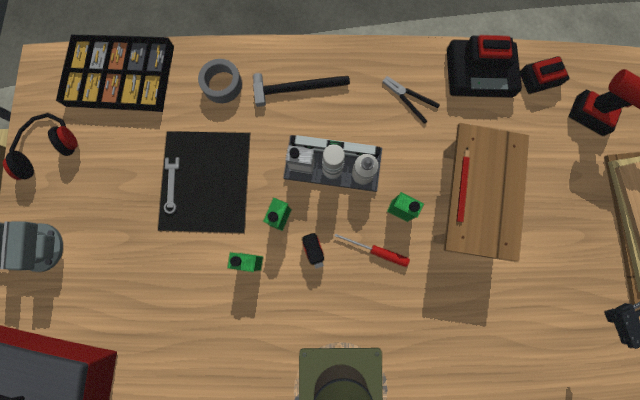

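The caddy is in the top view at (333,163). From left to right it holds an oblong white tin at (300,153), a spray can at (333,158) and a glue bottle at (366,167). Three green cans, at (277,213), (405,207) and (245,262), are look-alikes. The mat with the wrench is at (205,182) and the stool with the pencil at (487,192). I'll enlarge the caddy in both views to confirm.

```bash
python3 - <<'E'
from h import *
a=cv2.imread("pics/side0.png")[155:265,235:335]; b=cv2.imread("pics/top0.png")[125:205,275:390]
a=cv2.resize(a,None,fx=3.6,fy=3.6,interpolation=cv2.INTER_CUBIC); b=cv2.resize(b,None,fx=3.6,fy=3.6,interpolation=cv2.INTER_CUBIC)
c=np.zeros((400,790,3),np.uint8); c[:a.shape[0],:a.shape[1]]=a; c[:b.shape[0],370:370+b.shape[1]]=b
cv2.imwrite("pics/crop0.png",c)
E
```

```text
(no output)
```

View pics/crop0.png

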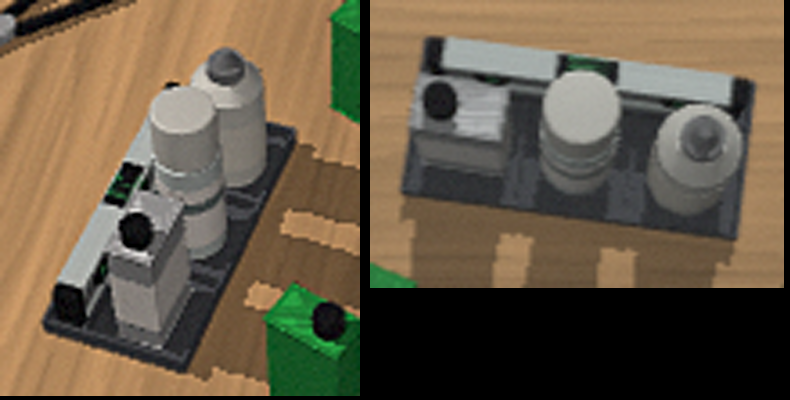

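The crop confirms the order: white tin at the left (+y) with its black cap off-centre, spray in the middle, glue at the right, and the level behind them. The green cans are outside the caddy. Next I measure.

```bash
cat >> h.py <<'E'
def ray(s,p):
    K=np.array([[s["fx"],0,s["cx"]],[0,s["fy"],s["cy"]],[0,0,1]])
    u=cv2.undistortPoints(np.array(p,float).reshape(-1,1,2),K,np.array([s["k1"],0,0,0,0.]))[:,0] if 0 else None
    d=(np.array(p,float).reshape(-1,2)-[s["cx"],s["cy"]])/[s["fx"],s["fy"]]
    u=d.copy()
    for _ in range(20): u=d/(1+s["k1"]*(u**2).sum(1,keepdims=True))
    T=np.array(s["cam_to_world"]); r=np.c_[u,np.ones(len(u))]@T[:3,:3].T
    return T[:3,3],r/np.linalg.norm(r,axis=1,keepdims=True)
def plane(s,p,z):
    o,r=ray(s,p); return o+r*((z-o[2])/r[:,2:])
def tri(s1,p1,s2,p2):
    (o1,a),(o2,b)=ray(s1,p1),ray(s2,p2); out=[]
    for x,y in zip(a,b):
        t=np.linalg.lstsq(np.c_[x,-y],o2-o1,rcond=None)[0]; P,Q=o1+t[0]*x,o2+t[1]*y
        out.append([*(P+Q)/2,np.linalg.norm(P-Q)])
    return np.array(out)
E
sed -i '/if 0 else None/d;/^    K=np/d' h.py
python3 - <<'E'
from h import *
np.set_printoptions(precision=4,suppress=True)
S,T=snapshot("side"),snapshot("top")
print("spray,glue,tincap tops"); print(tri(S,[[286.7,185.3],[298.1,172.8],[272.8,218.3]],T,[[333.9,154.4],[368.3,162.2],[294.2,152.5]]))
# caddy corners at wall top: front-left, front-right, back-right
cs=lambda x,y:[235+x/3.6,155+y/3.6]; ct=lambda x,y:[275+(x-370)/3.6,125+y/3.6]
c=tri(S,[cs(183,360),cs(296,130),cs(47,320)],T,[ct(403,190),ct(737,236),ct(425,42)]); print("caddy FL FR BL",c, np.linalg.norm(c[0,:2]-c[1,:2]))
# masks
def big(m,box):
    k=np.zeros_like(m); x0,y0,x1,y1=box; k[y0:y1,x0:x1]=m[y0:y1,x0:x1]
    cc=max(cv2.findContours(k,cv2.RETR_EXTERNAL,cv2.CHAIN_APPROX_NONE)[0],key=cv2.contourArea); return cc[:,0,:]
def rect(s,pts,z):
    P=plane(s,pts,z)[:,:2]; r=cv2.minAreaRect((P*1000).astype(np.float32)); return r
for n,s,bx in(("side",S,(190,270,340,390)),("top",T,(150,122,258,240))):
    m=(s["img"].max(2)<60).astype(np.uint8)
    print("mat",n,rect(s,big(m,bx),.003))
for n,s,bx in(("side",S,(275,75,400,160)),("top",T,(430,110,540,270))):
    h=cv2.cvtColor(s["img"],cv2.COLOR_BGR2HSV); 
    red=((h[...,0]<6)|(h[...,0]>174))&(h[...,1]>170)&(h[...,2]>80)
    print("pencil",n,rect(s,big(red.astype(np.uint8),bx),.158))
h=cv2.cvtColor(T["img"],cv2.COLOR_BGR2HSV); print(h[150,500],h[200,490],h[150,430],h[200,550],h[280,460],h[240,455])
h=cv2.cvtColor(S["img"],cv2.COLOR_BGR2HSV); print(h[100,350],h[105,310],h[140,300],h[190,420])
for n,s in(("side",S),("top",T)):
    m=(s["img"].max(2)<60).astype(np.uint8); bx=(340,225,380,255) if n=="side" else (298,228,328,270)
    p=big(m,bx); print("tape",n,p.min(0),p.max(0),plane(s,[p.mean(0)],.031))
c=cv2.resize(S["img"][70:160,275:400],None,fx=3.1,fy=3.1,interpolation=cv2.INTER_CUBIC);d=cv2.resize(T["img"][115:270,435:540],None,fx=3.5,fy=3.5,interpolation=cv2.INTER_CUBIC)
o=np.zeros((545,790,3),np.uint8);o[:c.shape[0],:c.shape[1]]=c;o[:d.shape[0],400:400+d.shape[1]]=d;cv2.imwrite("pics/stool.png",o)
E
```

```text
spray,glue,tincap tops
[[ 0.554   0.0171  0.1545  0.0031]
 [ 0.5442 -0.064   0.1206  0.0039]
 [ 0.5683  0.1088  0.124   0.0006]]
caddy FL FR BL [[ 0.5317  0.1426  0.0162  0.0006]
 [ 0.497  -0.0972  0.0166  0.0009]
 [ 0.6421  0.1282  0.0168  0.0005]] 0.24231558681882193
mat side ((527.692138671875, 355.0636291503906), (228.61935424804688, 269.94830322265625), 88.38463592529297)
mat top ((527.5361328125, 356.42889404296875), (227.0729217529297, 267.3784484863281), 88.47258758544922)
pencil side ((478.0341491699219, -273.4213562011719), (17.86874008178711, 148.45838928222656), 81.97931671142578)
pencil top ((477.12750244140625, -271.83807373046875), (13.64624309539795, 147.84959411621094), 81.38053131103516)
[ 16 128 129] [ 16 126 125] [ 16 110 169] [ 16 115 157] [ 18 106 106] [ 16 129 127]
[ 14 141 114] [ 15 143 143] [ 14 120 106] [ 16 128 152]
tape side [345 228] [373 251] [[0.3474 0.0652 0.031 ]]
tape top [303 233] [323 264] [[0.3493 0.068  0.031 ]]
```

View pics/stool.png

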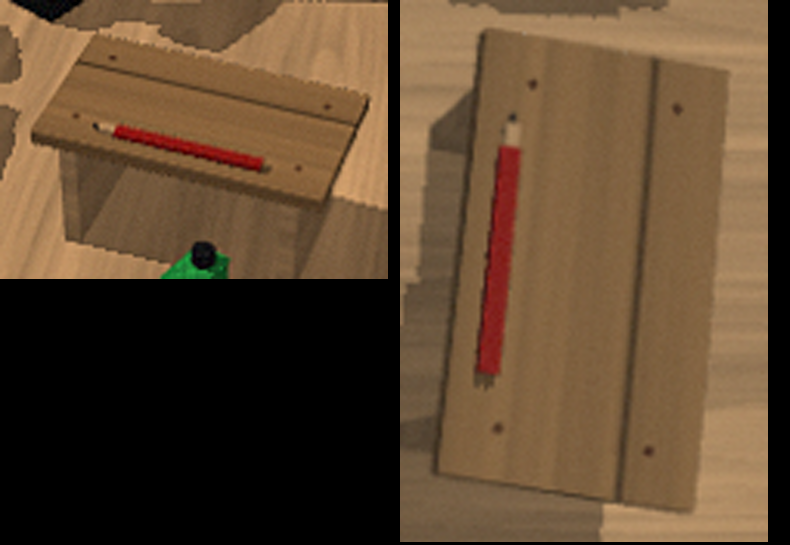

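The crop shows the stool's top corners clearly. In the crop's top view they are at (487,29), (729,72), (693,512) and (437,472). The pencil is on the left (+y) side. I'll work out the stool pose and the first move.

```bash
cat >> h.py <<'E'
from scipy.spatial.transform import Rotation as R
np.set_printoptions(precision=4,suppress=True)
def tgt(yawdeg):  # tool pointing down, tool y at yawdeg in world
    a=np.radians(yawdeg); y=np.array([np.cos(a),np.sin(a),0]); z=np.array([0,0,-1.]); return R.from_matrix(np.c_[np.cross(y,z),y,z])
def rows(*w):  # w: (pos,yaw) -> shift, turn in move units from the present pose
    s=get_state(); r=R.from_quat(s["eef_rot"]); p=s["tool_pos"]; y=r.as_matrix()[:,1]
    print("t",round(s["clock"],2),"at",p,"ydir",np.degrees(np.arctan2(y[1],y[0])).round(2),"open",round(s["opening"],3))
    for q,a in w:
        sh=r.inv().apply(np.array(q)-p); tu=(r.inv()*tgt(a)).as_rotvec()
        print([(sh/.3).round(3).tolist(),(tu/np.pi).round(4).tolist()],"rows",round(max(np.linalg.norm(sh)/.0625,np.degrees(np.linalg.norm(tu))/10.7),1))
E
python3 - <<'E'
from h import *
S,T=snapshot("side"),snapshot("top")
cs=lambda x,y:[275+x/3.1,70+y/3.1]; ct=lambda x,y:[435+(x-400)/3.5,115+y/3.5]
a=[cs(34,133),cs(97,36),cs(368,97),cs(323,199)]; b=[ct(487,29),ct(729,72),ct(693,512),ct(437,472)]
c=tri(S,a,T,b); print(c); m=plane(T,b,.15); print("tri centre",c.mean(0),"plane centre",m.mean(0), plane(S,a,.15).mean(0))
for m in (c,plane(T,b,.15),plane(S,a,.15)):
    d=m[0]-m[3]; e=m[1]-m[2]; print(np.degrees(np.arctan2(d[1],d[0])),np.degrees(np.arctan2(e[1],e[0])),np.linalg.norm(d[:2]),np.linalg.norm((m[0]-m[1])[:2]))
# level: top face visible ends in caddy crop (z=.045)
ks=lambda x,y:[235+x/3.6,155+y/3.6]; kt=lambda x,y:[275+(x-370)/3.6,125+y/3.6]
print("level ends",plane(T,[kt(434,53),kt(746,92)],.045))
rows(([.25,-.50,.30],-50),([.35,-.30,.30],-30),([.45,-.10,.30],-8))
E
```

```text
[[ 0.6317 -0.2774  0.148   0.0036]
 [ 0.6053 -0.4445  0.1474  0.0021]
 [ 0.3138 -0.396   0.148   0.0005]
 [ 0.34   -0.2267  0.1554  0.0018]]
tri centre [ 0.4727 -0.3361  0.1497  0.002 ] plane centre [ 0.4732 -0.3359  0.15  ] [ 0.4714 -0.3353  0.15  ]
-9.857790095491714 -9.44644297943547 0.2960831541399228 0.1692179427905788
-9.441178183293093 -9.378185524190567 0.2958757640776577 0.16860412344337272
-8.159775346317351 -9.266453868750464 0.292580149187491 0.16833910323836834
level ends [[ 0.6246  0.1191  0.045 ]
 [ 0.5961 -0.1021  0.045 ]]
t 0.3 at [ 0.2206 -0.5846  0.2385] ydir -69.32 open 1.004
[[0.191, -0.229, -0.205], [-0.0002, -0.0, -0.1074]] rows 1.8
[[0.739, -0.735, -0.205], [-0.0002, -0.0001, -0.2185]] rows 5.1
[[1.286, -1.241, -0.204], [-0.0002, -0.0001, -0.3407]] rows 8.6
```

Request:
send_rows --targets '[[[0,0,-0.2],[0,0,0]],[[0.19,-0.23,-0.2],[0,0,-0.1]],[[0.74,-0.735,-0.2],[0,0,-0.22]],[[0.74,-0.735,-0.2],[0,0,-0.22]],[[0.74,-0.735,-0.2],[0,0,-0.22]],[[0.74,-0.735,-0.2],[0,0,-0.22]],[[0.74,-0.735,-0.2],[0,0,-0.22]],[[0.74,-0.735,-0.2],[0,0,-0.22]]]' --fingers 1 --newtons 20

```text
clock: 1.3
tool_pos: [0.3503, -0.3007, 0.2988]
eef_rot: [0.865, 0.502, -0.0, 0.0]
contact_force: [-0.1, -1.0, -0.4]
opening: 1.0
finger_force: 0.0
```

```bash
python3 - <<'E'
from h import *
rows(([.45,-.05,.30],-8),([.566,.097,.24],-8))
E
```

```text
t 1.3 at [ 0.3503 -0.3007  0.2988] ydir -29.74 open 1.0
[[0.891, -0.126, -0.005], [-0.0, 0.0003, -0.1208]] rows 4.3
[[1.508, -0.033, 0.195], [-0.0, 0.0003, -0.1208]] rows 7.3
```

Request:
send_rows --targets '[[[0.9,-0.125,0],[0,0,-0.121]],[[0.9,-0.125,0],[0,0,-0.121]],[[0.9,-0.125,0],[0,0,-0.121]],[[0.9,-0.125,0],[0,0,-0.121]],[[0.9,-0.125,0],[0,0,-0.121]],[[0.9,-0.125,0],[0,0,-0.121]]]'

```text
clock: 2.05
tool_pos: [0.4525, -0.0473, 0.2986]
eef_rot: [0.754, 0.657, 0.0, 0.0]
contact_force: [-1.2, -1.1, -0.0]
opening: 1.004
finger_force: 0.0
```

```bash
python3 - <<'E'
from h import *
rows(([.566,.097,.24],-8),([.566,.097,.07],-8))
E
```

```text
t 2.05 at [ 0.4525 -0.0473  0.2986] ydir -7.93 open 1.004
[[0.529, 0.308, 0.195], [0.0001, -0.0, 0.0004]] rows 3.1
[[0.528, 0.308, 0.762], [0.0001, -0.0, 0.0004]] rows 4.7
```

Request:
send_rows --targets '[[[0.53,0.308,0.195],[0,0,0]],[[0.53,0.308,0.195],[0,0,0]],[[0.53,0.308,0.195],[0,0,0]],[[0.53,0.308,0.195],[0,0,0]],[[0.53,0.308,0.35],[0,0,0]],[[0.53,0.308,0.5],[0,0,0]],[[0.53,0.308,0.65],[0,0,0]],[[0.53,0.308,0.76],[0,0,0]],[[0.53,0.308,0.76],[0,0,0]],[[0.53,0.308,0.76],[0,0,0]]]'

```text
clock: 3.3
tool_pos: [0.5662, 0.0958, 0.0719]
eef_rot: [0.755, 0.655, 0.0, 0.001]
contact_force: [0.1, 0.2, -0.0]
opening: 0.998
finger_force: 0.0
```

Request:
send_rows --targets '[[[0,0,0],[0,0,0]],[[0,0,0],[0,0,0]],[[0,0,0],[0,0,0]],[[0,0,0],[0,0,0]],[[0,0,0],[0,0,0]],[[0,0,0],[0,0,0]],[[0,0,0],[0,0,0]],[[0,0,0],[0,0,0]]]' --fingers 0 --newtons 20

```text
clock: 4.3
tool_pos: [0.5656, 0.0977, 0.0707]
eef_rot: [0.754, 0.656, 0.0, 0.0]
contact_force: [0.9, 0.9, -0.8]
opening: 0.408
finger_force: 20.0
```

```bash
python3 - <<'E'
from h import *
print(get_state()["finger_force"])
M=np.array([.5276,.356]);c,s=np.cos(-.028),np.sin(-.028);A=np.array([[c,-s],[s,c]])
for p in([-.07,.02],[.07,.02],[0,-.07]): print(p,M+A@p)
rows(([.566,.097,.12],-8),([.459,.378,.12],-1.6),([.459,.378,.073],-1.6))
E
```

```text
20.042559594339764
[-0.07, 0.02] [0.4582 0.378 ]
[0.07, 0.02] [0.5981 0.374 ]
[0, -0.07] [0.5256 0.286 ]
t 4.3 at [0.5656 0.0977 0.0707] ydir -7.95 open 0.408
[[-0.002, 0.002, -0.164], [0.0002, -0.0, 0.0003]] rows 0.8
[[0.876, -0.481, -0.164], [0.0002, -0.0, -0.0353]] rows 4.9
[[0.876, -0.481, -0.008], [0.0002, -0.0, -0.0353]] rows 4.8
```

Request:
send_rows --targets '[[[0,0,-0.15],[0,0,0]],[[0,0,-0.3],[0,0,0]],[[0.875,-0.48,-0.3],[0,0,-0.035]],[[0.875,-0.48,-0.3],[0,0,-0.035]],[[0.875,-0.48,-0.3],[0,0,-0.035]],[[0.875,-0.48,-0.3],[0,0,-0.035]],[[0.875,-0.48,-0.3],[0,0,-0.035]],[[0.875,-0.48,-0.3],[0,0,-0.035]],[[0.875,-0.48,-0.15],[0,0,-0.035]],[[0.875,-0.48,-0.03],[0,0,-0.035]],[[0.875,-0.48,-0.015],[0,0,-0.035]],[[0.875,-0.48,-0.015],[0,0,-0.035]]]'

```text
clock: 5.8
tool_pos: [0.4594, 0.3772, 0.0756]
eef_rot: [0.717, 0.697, -0.0, 0.0]
contact_force: [-0.6, 0.0, -1.2]
opening: 0.405
finger_force: 19.9
```

```bash
python3 - <<'E'
from h import *
rows(([.458,.378,.072],-1.6))
E
```

```text
t 5.8 at [0.4594 0.3772 0.0756] ydir -1.69 open 0.405
[[0.003, -0.005, 0.012], [0.0, 0.0001, -0.0005]] rows 0.1
```

Request:
send_rows --targets '[[[0,0,0.006],[0,0,0]],[[0,0,0.012],[0,0,0]],[[0,0,0.014],[0,0,0]],[[0,0,0.014],[0,0,0]]]'

```text
clock: 6.3
tool_pos: [0.4591, 0.3776, 0.0712]
eef_rot: [0.717, 0.697, 0.0, 0.0]
contact_force: [1.1, 0.2, -1.8]
opening: 0.408
finger_force: 19.9
```

Request:
send_rows --targets '[[[0,0,0],[0,0,0]],[[0,0,0],[0,0,0]],[[0,0,0],[0,0,0]],[[0,0,0],[0,0,0]],[[0,0,-0.2],[0,0,0]],[[0,0,-0.4],[0,0,0]],[[0,0,-0.6],[0,0,0]],[[0,0,-0.6],[0,0,0]]]' --fingers 1

```text
clock: 7.3
tool_pos: [0.4608, 0.3801, 0.2561]
eef_rot: [0.717, 0.697, 0.005, -0.0]
contact_force: [0.4, 0.2, -0.6]
opening: 0.997
finger_force: 0.0
```

```bash
python3 - <<'E'
from h import *
rows(([.554,.0175,.26],-8),([.554,.0175,.103],-8))
E
```

```text
t 7.3 at [0.4608 0.3801 0.2561] ydir -1.67 open 0.997
[[-1.199, 0.346, -0.02], [0.0021, -0.0026, 0.0352]] rows 6.0
[[-1.203, 0.342, 0.503], [0.0021, -0.0026, 0.0352]] rows 6.5
```

Request:
send_rows --targets '[[[-0.9,0.3,0],[0,0,0.035]],[[-0.9,0.3,0],[0,0,0.035]],[[-0.9,0.3,0],[0,0,0.035]],[[-0.9,0.3,0],[0,0,0.035]],[[-0.9,0.3,0],[0,0,0.035]],[[-0.9,0.3,0],[0,0,0.035]],[[-0.9,0.3,0],[0,0,0.035]]]'

```text
clock: 8.18
tool_pos: [0.5404, 0.1065, 0.2504]
eef_rot: [0.754, 0.657, -0.0, -0.001]
contact_force: [-0.3, -0.1, 0.2]
opening: 1.002
finger_force: 0.0
```

```bash
python3 - <<'E'
from h import *
rows(([.554,.0175,.26],-8),([.554,.0175,.103],-8))
E
```

```text
t 8.18 at [0.5404 0.1065 0.2504] ydir -7.86 open 1.002
[[-0.288, 0.085, -0.032], [-0.0005, -0.0002, 0.0008]] rows 1.4
[[-0.288, 0.086, 0.491], [-0.0005, -0.0002, 0.0008]] rows 2.8
```

Request:
send_rows --targets '[[[-0.288,0.085,0],[0,0,0]],[[-0.288,0.085,0],[0,0,0]],[[-0.288,0.085,0],[0,0,0]],[[-0.288,0.085,0.15],[0,0,0]],[[-0.288,0.085,0.3],[0,0,0]],[[-0.288,0.085,0.42],[0,0,0]],[[-0.288,0.085,0.488],[0,0,0]],[[-0.288,0.085,0.488],[0,0,0]],[[-0.288,0.085,0.488],[0,0,0]]]'

```text
clock: 9.3
tool_pos: [0.555, 0.0182, 0.1055]
eef_rot: [0.754, 0.657, 0.001, -0.0]
contact_force: [0.1, 0.1, 1.0]
opening: 1.003
finger_force: 0.0
```

Request:
send_rows --targets '[[[0,0,0],[0,0,0]],[[0,0,0],[0,0,0]],[[0,0,0],[0,0,0]],[[0,0,0],[0,0,0]],[[0,0,0],[0,0,0]],[[0,0,0],[0,0,0]]]' --fingers 0

```text
clock: 10.05
tool_pos: [0.5549, 0.0159, 0.1048]
eef_rot: [0.754, 0.656, 0.0, 0.0]
contact_force: [1.2, -0.1, 1.5]
opening: 0.576
finger_force: 19.9
```

```bash
python3 - <<'E'
from h import *
rows(([.554,.0175,.19],-8),([.5256,.286,.19],-1.6),([.5256,.286,.106],-1.6))
E
```

```text
t 10.05 at [0.5549 0.0159 0.1048] ydir -7.96 open 0.576
[[0.005, -0.004, -0.284], [0.0003, -0.0, 0.0002]] rows 1.4
[[0.878, -0.221, -0.284], [0.0003, -0.0, -0.0353]] rows 4.6
[[0.878, -0.221, -0.004], [0.0003, -0.0, -0.0353]] rows 4.3
```

Request:
send_rows --targets '[[[0,0,-0.15],[0,0,0]],[[0,0,-0.3],[0,0,0]],[[0.88,-0.22,-0.3],[0,0,-0.035]],[[0.88,-0.22,-0.3],[0,0,-0.035]],[[0.88,-0.22,-0.3],[0,0,-0.035]],[[0.88,-0.22,-0.3],[0,0,-0.035]],[[0.88,-0.22,-0.3],[0,0,-0.035]],[[0.88,-0.22,-0.3],[0,0,-0.035]],[[0.88,-0.22,-0.15],[0,0,-0.035]],[[0.88,-0.22,-0.03],[0,0,-0.035]],[[0.88,-0.22,-0.005],[0,0,-0.035]],[[0.88,-0.22,-0.003],[0,0,-0.035]]]'

```text
clock: 11.55
tool_pos: [0.5263, 0.2848, 0.1057]
eef_rot: [0.718, 0.696, -0.0, 0.0]
contact_force: [0.8, -0.5, -1.4]
opening: 0.572
finger_force: 20.0
```

Request:
send_rows --targets '[[[0,0,0.003],[0,0,0]],[[0,0,0.003],[0,0,0]],[[0,0,0.003],[0,0,0]]]'

```text
clock: 11.92
tool_pos: [0.5259, 0.2866, 0.105]
eef_rot: [0.717, 0.697, 0.0, 0.0]
contact_force: [-0.7, -0.6, -2.0]
opening: 0.574
finger_force: 20.0
```

Request:
send_rows --targets '[[[0,0,0],[0,0,0]],[[0,0,0],[0,0,0]],[[0,0,0],[0,0,0]],[[0,0,0],[0,0,0]],[[0,0,-0.2],[0,0,0]],[[0,0,-0.4],[0,0,0]],[[0,0,-0.5],[0,0,0]],[[0,0,-0.5],[0,0,0]]]' --fingers 1

```text
clock: 12.92
tool_pos: [0.5268, 0.2876, 0.2573]
eef_rot: [0.717, 0.697, 0.003, 0.001]
contact_force: [0.2, -0.3, 0.1]
opening: 0.999
finger_force: 0.0
```

```bash
python3 - <<'E'
from h import *
rows(([.543,-.010,.26],-8),([.543,-.063,.26],-8))
s=snapshot("side")["img"][150:400,180:420]; t=snapshot("top")["img"][110:290,150:400]
s=cv2.resize(s,(384,400));t=cv2.resize(t,(400,288));o=np.zeros((400,790,3),np.uint8);o[:400,:384]=s;o[:288,390:]=t;cv2.imwrite("pics/mat1.png",o)
E
```

```text
t 12.93 at [0.5268 0.2876 0.2573] ydir -1.66 open 0.999
[[-0.99, 0.083, -0.012], [0.0014, -0.0011, 0.0352]] rows 4.8
[[-1.167, 0.088, -0.012], [0.0014, -0.0011, 0.0352]] rows 5.6
```

View pics/mat1.png

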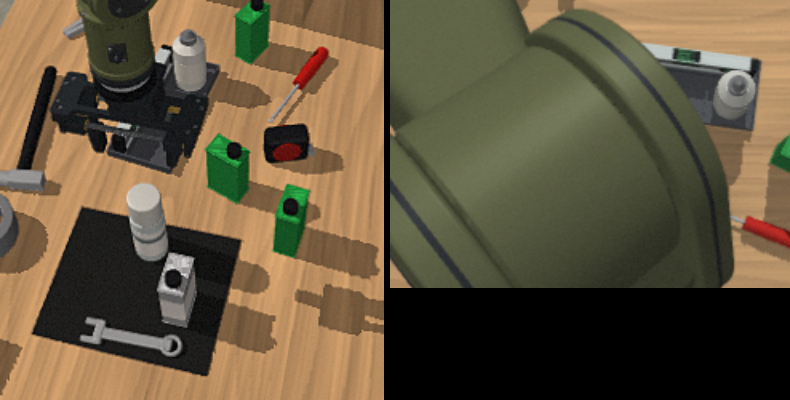

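Spray, at (147,225) in the side panel, and tin, at (177,290), both stand upright on the mat. The glue is still in its bay at (190,60).

Request:
send_rows --targets '[[[-1.0,0.085,0],[0,0,0.035]],[[-1.0,0.085,0],[0,0,0.035]],[[-1.0,0.085,0],[0,0,0.035]],[[-1.0,0.085,0],[0,0,0.035]],[[-1.0,0.085,0],[0,0,0.035]],[[-1.0,0.085,0],[0,0,0.035]],[[-1.0,0.085,0],[0,0,0.035]]]'

```text
clock: 13.9
tool_pos: [0.5418, -0.0133, 0.2535]
eef_rot: [0.754, 0.657, -0.001, -0.001]
contact_force: [-0.5, 0.8, 0.4]
opening: 1.0
finger_force: 0.0
```

```bash
python3 - <<'E'
from h import *
rows(([.543,-.063,.26],-8),([.543,-.063,.0755],-8))
E
```

```text
t 13.9 at [ 0.5418 -0.0133  0.2535] ydir -7.91 open 1.0
[[-0.164, 0.027, -0.022], [-0.0008, -0.0002, 0.0005]] rows 0.8
[[-0.164, 0.028, 0.593], [-0.0008, -0.0002, 0.0005]] rows 3.0
```

Request:
send_rows --targets '[[[-0.164,0.027,0],[0,0,0]],[[-0.164,0.027,0],[0,0,0]],[[-0.164,0.027,0.15],[0,0,0]],[[-0.164,0.027,0.3],[0,0,0]],[[-0.164,0.027,0.45],[0,0,0]],[[-0.164,0.027,0.55],[0,0,0]],[[-0.164,0.027,0.59],[0,0,0]],[[-0.164,0.027,0.59],[0,0,0]],[[-0.164,0.027,0.59],[0,0,0]]]'

```text
clock: 15.02
tool_pos: [0.5447, -0.0633, 0.0787]
eef_rot: [0.754, 0.657, 0.001, 0.001]
contact_force: [1.2, -0.8, 1.1]
opening: 0.996
finger_force: 0.0
```

Request:
send_rows --targets '[[[0,0,0],[0,0,0]],[[0,0,0],[0,0,0]],[[0,0,0],[0,0,0]],[[0,0,0],[0,0,0]],[[0,0,0],[0,0,0]],[[0,0,0],[0,0,0]]]' --fingers 0

```text
clock: 15.78
tool_pos: [0.5446, -0.0639, 0.078]
eef_rot: [0.754, 0.656, 0.001, 0.001]
contact_force: [2.4, -0.5, 4.4]
opening: 0.655
finger_force: 20.0
```

```bash
python3 - <<'E'
from h import *
rows(([.543,-.063,.26],-8),([.58,.2,.26],-5))
E
```

```text
t 15.78 at [ 0.5446 -0.0639  0.078 ] ydir -7.95 open 0.655
[[0.002, -0.005, -0.607], [0.0006, -0.0001, 0.0003]] rows 2.9
[[0.888, -0.004, -0.606], [0.0006, -0.0001, -0.0164]] rows 5.2
```

Request:
send_rows --targets '[[[0,0,-0.15],[0,0,0]],[[0,0,-0.3],[0,0,0]],[[0,0,-0.45],[0,0,0]],[[0,0,-0.6],[0,0,0]],[[0.89,0,-0.6],[0,0,-0.016]],[[0.89,0,-0.6],[0,0,-0.016]],[[0.89,0,-0.6],[0,0,-0.016]],[[0.89,0,-0.6],[0,0,-0.016]],[[0.89,0,-0.6],[0,0,-0.016]],[[0.89,0,-0.6],[0,0,-0.016]],[[0.89,0,-0.6],[0,0,-0.016]]]'

```text
clock: 17.15
tool_pos: [0.5804, 0.1974, 0.2568]
eef_rot: [0.739, 0.674, -0.002, 0.001]
contact_force: [0.2, -0.6, -2.3]
opening: 0.655
finger_force: 20.0
```

```bash
python3 - <<'E'
from h import *
rows(([.598,.374,.26],-1.6),([.598,.374,.079],-1.6))
E
```

```text
t 17.15 at [0.5804 0.1974 0.2568] ydir -5.23 open 0.655
[[0.592, 0.005, -0.013], [-0.0005, 0.0011, -0.0201]] rows 2.8
[[0.594, 0.005, 0.59], [-0.0005, 0.0011, -0.0201]] rows 4.0
```

Request:
send_rows --targets '[[[0.593,0.005,0],[0,0,-0.02]],[[0.593,0.005,0],[0,0,-0.02]],[[0.593,0.005,0],[0,0,-0.02]],[[0.593,0.005,0],[0,0,-0.02]],[[0.593,0.005,0.15],[0,0,-0.02]],[[0.593,0.005,0.3],[0,0,-0.02]],[[0.593,0.005,0.45],[0,0,-0.02]],[[0.593,0.005,0.56],[0,0,-0.02]],[[0.593,0.005,0.585],[0,0,-0.02]],[[0.593,0.005,0.592],[0,0,-0.02]],[[0.593,0.005,0.596],[0,0,-0.02]],[[0.593,0.005,0.598],[0,0,-0.02]]]'

```text
clock: 18.65
tool_pos: [0.5986, 0.378, 0.0797]
eef_rot: [0.716, 0.698, 0.001, 0.0]
contact_force: [-0.1, -0.2, -3.2]
opening: 0.652
finger_force: 20.0
```

Request:
send_rows --targets '[[[0,0,0],[0,0,0]],[[0,0,0],[0,0,0]]]'

```text
clock: 18.9
tool_pos: [0.5981, 0.3778, 0.0787]
eef_rot: [0.716, 0.698, 0.0, 0.0]
contact_force: [-0.4, -1.2, -1.4]
opening: 0.649
finger_force: 20.0
```

Request:
send_rows --targets '[[[0,0,0.003],[0,0,0]],[[0,0,0.003],[0,0,0]]]'

```text
clock: 19.15
tool_pos: [0.5981, 0.3777, 0.0786]
eef_rot: [0.716, 0.698, 0.0, 0.0]
contact_force: [-1.2, -1.6, 4.9]
opening: 0.649
finger_force: 19.9
```

Request:
send_rows --targets '[[[0,0,0],[0,0,0]],[[0,0,0],[0,0,0]],[[0,0,0],[0,0,0]],[[0,0,0],[0,0,0]],[[0,0,-0.2],[0,0,0]],[[0,0,-0.4],[0,0,0]],[[0,0,-0.6],[0,0,0]],[[-0.6,0,-0.6],[0,0,0]],[[-0.95,0,-0.6],[0,0,0]],[[-0.95,0,-0.6],[0,0,0.02]],[[-0.95,0,-0.6],[0,0,0.035]],[[-0.95,0,-0.6],[0,0,0.035]]]' --fingers 1

```text
clock: 20.65
tool_pos: [0.5905, 0.088, 0.2573]
eef_rot: [0.755, 0.656, -0.001, 0.001]
contact_force: [-0.1, 1.1, -0.2]
opening: 0.997
finger_force: 0.0
```

```bash
python3 - <<'E'
from h import *
rows(([.6103,.0085,.24],-7.8),([.6103,.0085,.02],-7.8))
s=snapshot("side")["img"][150:400,180:420]; s=cv2.resize(s,(480,500));cv2.imwrite("pics/mat2.png",s)
E
```

```text
t 20.65 at [0.5905 0.088  0.2573] ydir -8.04 open 0.997
[[-0.253, 0.102, 0.058], [0.0001, 0.0009, -0.0013]] rows 1.3
[[-0.251, 0.102, 0.792], [0.0001, 0.0009, -0.0013]] rows 4.0
```

View pics/mat2.png

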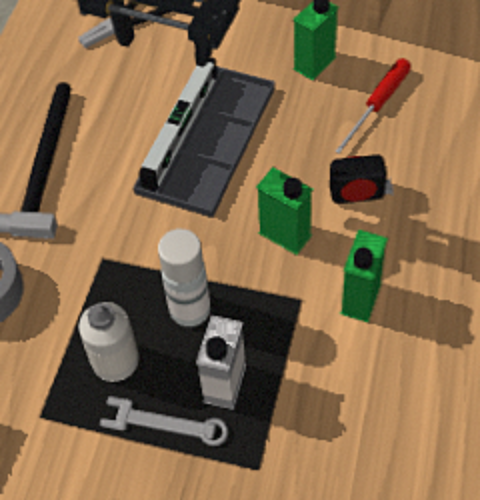

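All three containers stand on the mat, and the level in the side panel runs from (150,168) to (210,64). With the containers out of the way I can re-measure the level and caddy before grasping.

```bash
python3 - <<'E'
from h import *
S=snapshot("side")
e=plane(S,[[255,234],[285,182]],.045); print(e,e.mean(0),np.degrees(np.arctan2(*(e[0]-e[1])[:2])),np.linalg.norm(e[0]-e[1]))
c=plane(S,[[286,256.5],[317.5,191],[248,245]],.016); print(c,(c[1]+c[2])/2)
E
```

```text
[[ 0.6241  0.1115  0.045 ]
 [ 0.5914 -0.0893  0.045 ]] [0.6078 0.0111 0.045 ] 9.268734646897277 0.2034189157949041
[[ 0.5304  0.1471  0.016 ]
 [ 0.496  -0.0982  0.016 ]
 [ 0.6417  0.1312  0.016 ]] [0.5688 0.0165 0.016 ]
```

Request:
send_rows --targets '[[[-0.25,0.1,0],[0,0,0]],[[-0.25,0.1,0],[0,0,0]],[[-0.25,0.1,0.1],[0,0,0]],[[-0.25,0.1,0.25],[0,0,0]],[[-0.25,0.1,0.4],[0,0,0]],[[-0.25,0.1,0.55],[0,0,0]],[[-0.25,0.1,0.7],[0,0,0]],[[-0.25,0.1,0.77],[0,0,0]],[[-0.25,0.1,0.783],[0,0,0]],[[-0.25,0.1,0.783],[0,0,0]],[[-0.25,0.1,0.783],[0,0,0]]]' --fingers 0.6

```text
clock: 22.12
tool_pos: [0.6114, 0.0145, 0.024]
eef_rot: [0.753, 0.657, 0.001, 0.001]
contact_force: [0.3, -0.5, 0.2]
opening: 0.604
finger_force: 0.0
```

Request:
send_rows --targets '[[[0,0,0],[0,0,0]],[[0,0,0],[0,0,0]],[[0,0,0],[0,0,0]],[[0,0,0],[0,0,0]],[[0,0,0],[0,0,0]],[[0,0,0],[0,0,0]]]' --fingers 0 --newtons 30

```text
clock: 22.88
tool_pos: [0.6115, 0.0143, 0.023]
eef_rot: [0.753, 0.658, 0.001, 0.001]
contact_force: [3.7, -0.8, 2.9]
opening: 0.249
finger_force: 29.9
```

```bash
python3 - <<'E'
from h import *
rows(([.61,.01,.29],-8),([.55,-.17,.29],-60))
E
```

```text
t 22.88 at [0.6115 0.0143 0.023 ] ydir -7.78 open 0.249
[[-0.014, -0.001, -0.89], [0.0009, -0.0002, 0.0012]] rows 4.3
[[-0.636, -0.118, -0.891], [0.0007, -0.0005, 0.2901]] rows 5.3
```

Request:
send_rows --targets '[[[0,0,-0.1],[0,0,0]],[[0,0,-0.25],[0,0,0]],[[0,0,-0.4],[0,0,0]],[[0,0,-0.6],[0,0,0]],[[0,0,-0.8],[0,0,0]],[[0,0,-0.9],[0,0,0]],[[-0.64,-0.12,-0.9],[0,0,0.29]],[[-0.64,-0.12,-0.9],[0,0,0.29]],[[-0.64,-0.12,-0.9],[0,0,0.29]],[[-0.64,-0.12,-0.9],[0,0,0.29]],[[-0.64,-0.12,-0.9],[0,0,0.29]],[[-0.64,-0.12,-0.9],[0,0,0.29]]]'

```text
clock: 24.38
tool_pos: [0.5466, -0.1703, 0.2911]
eef_rot: [0.966, 0.26, -0.002, -0.001]
contact_force: [-1.0, 0.9, -2.9]
opening: 0.246
finger_force: 29.7
```

```bash
python3 - <<'E'
from h import *
rows(([.4725,-.336,.29],-99.4))
E
```

```text
t 24.38 at [ 0.5466 -0.1703  0.2911] ydir -59.85 open 0.246
[[-0.491, 0.353, 0.004], [-0.0006, 0.0015, 0.2197]] rows 3.7
```

Request:
send_rows --targets '[[[-0.485,0.365,0],[0,0,0.22]],[[-0.485,0.365,0],[0,0,0.22]],[[-0.485,0.365,0],[0,0,0.22]],[[-0.485,0.365,0],[0,0,0.22]],[[-0.485,0.365,0],[0,0,0.22]],[[-0.485,0.365,0],[0,0,0.22]],[[-0.485,0.365,0],[0,0,0.22]]]'

```text
clock: 25.25
tool_pos: [0.4778, -0.3374, 0.2922]
eef_rot: [0.997, -0.081, -0.0, -0.0]
contact_force: [0.3, 0.6, -2.8]
opening: 0.249
finger_force: 29.7
```

```bash
python3 - <<'E'
from h import *
rows(([.4765,-.337,.176],-99.4),([.4765,-.337,.17],-99.4))
s=snapshot("side")["img"][30:180,250:420]; t=snapshot("top")["img"][100:280,420:560]
s=cv2.resize(s,None,fx=2.4,fy=2.4);t=cv2.resize(t,None,fx=2.4,fy=2.4);o=np.zeros((440,790,3),np.uint8);o[:s.shape[0],:s.shape[1]]=s;o[:t.shape[0],420:420+t.shape[1]]=t;cv2.imwrite("pics/st1.png",o)
E
```

```text
t 25.25 at [ 0.4778 -0.3374  0.2922] ydir -99.34 open 0.249
[[-0.004, -0.0, 0.387], [-0.0003, 0.0001, 0.0003]] rows 1.9
[[-0.004, -0.0, 0.407], [-0.0003, 0.0001, 0.0003]] rows 2.0
```

View pics/st1.png

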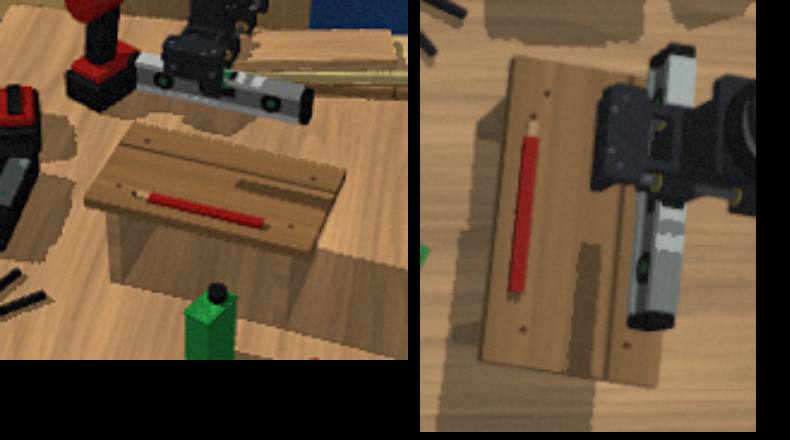

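The level is held upright and roughly centred above the stool, so I'll lower it.

Request:
send_rows --targets '[[[0,0,0.1],[0,0,0]],[[0,0,0.2],[0,0,0]],[[0,0,0.3],[0,0,0]],[[0,0,0.36],[0,0,0]],[[0,0,0.385],[0,0,0]],[[0,0,0.392],[0,0,0]],[[0,0,0.397],[0,0,0]],[[0,0,0.4],[0,0,0]],[[0,0,0.4],[0,0,0]]]'

```text
clock: 26.48
tool_pos: [0.4776, -0.3388, 0.1728]
eef_rot: [0.997, -0.083, 0.0, 0.0]
contact_force: [0.5, 0.2, -3.0]
opening: 0.245
finger_force: 29.7
```

Request:
send_rows --targets '[[[0,0,0.004],[0,0,0]],[[0,0,0.006],[0,0,0]],[[0,0,0.006],[0,0,0]]]'

```text
clock: 26.85
tool_pos: [0.4774, -0.3386, 0.1706]
eef_rot: [0.997, -0.083, -0.0, 0.0]
contact_force: [0.6, 1.5, -2.9]
opening: 0.248
finger_force: 29.7
```

Request:
send_rows --targets '[[[0,0,0.003],[0,0,0]],[[0,0,0.006],[0,0,0]],[[0,0,0.006],[0,0,0]]]'

```text
clock: 27.22
tool_pos: [0.4774, -0.3389, 0.17]
eef_rot: [0.997, -0.084, 0.0, 0.0]
contact_force: [-1.5, 1.0, 7.2]
opening: 0.245
finger_force: 29.7
```

Request:
send_rows --targets '[[[0,0,-0.003],[0,0,0]],[[0,0,-0.003],[0,0,0]],[[0,0,-0.003],[0,0,0]],[[0,0,-0.003],[0,0,0]],[[0,0,-0.1],[0,0,0]],[[0,0,-0.3],[0,0,0]],[[0,0,-0.43],[0,0,0]],[[0.6,-0.6,-0.43],[0,0,-0.1]],[[0.6,-0.6,-0.43],[0,0,-0.2]],[[0.6,-0.6,-0.43],[0,0,-0.3]],[[0.6,-0.6,-0.43],[0,0,-0.3]],[[0.6,-0.6,-0.43],[0,0,-0.3]]]' --fingers 0.5

```text
clock: 28.72
tool_pos: [0.688, -0.1845, 0.2967]
eef_rot: [0.924, 0.382, 0.002, -0.002]
contact_force: [-0.7, -0.1, 0.2]
opening: 0.501
finger_force: 0.0
```

```bash
python3 - <<'E'
from h import *
rows(([.57,.05,.30],-8))
s=snapshot("side")["img"][60:180,260:420]; t=snapshot("top")["img"][110:275,430:545]
s=cv2.resize(s,None,fx=2.7,fy=2.7,interpolation=2);t=cv2.resize(t,None,fx=3,fy=3,interpolation=2);o=np.zeros((500,790,3),np.uint8);o[:s.shape[0],:s.shape[1]]=s;o[:t.shape[0],440:440+t.shape[1]]=t;cv2.imwrite("pics/st2.png",o)
E
```

```text
t 28.73 at [ 0.688  -0.1845  0.2967] ydir -45.07 open 0.501
[[0.274, -0.831, -0.008], [-0.0003, -0.0016, -0.2059]] rows 4.2
```

View pics/st2.png

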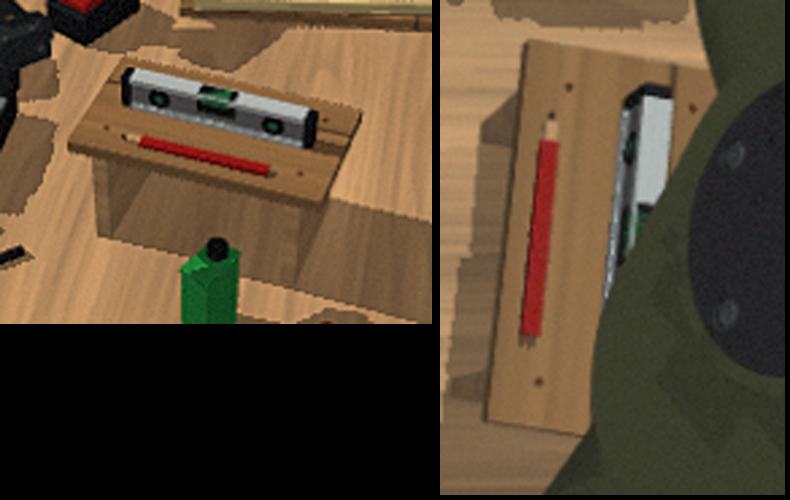

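```bash
python3 - <<'E'
from h import *
S=snapshot("side"); f=lambda x,y:[260+x/2.7,60+y/2.7]
c,s=np.cos(np.radians(-9.4)),np.sin(np.radians(-9.4))
for n,p,z in(("bottom +y edge",[f(123,104),f(307,146)],.15),("top centre",[f(130,72),f(313,111)],.192)):
    e=plane(S,p,z); m=e.mean(0)[:2]-[.4722,-.3358]; d=e[0]-e[1]
    print(n,e,"in stool",[c*m[0]+s*m[1],-s*m[0]+c*m[1]],np.degrees(np.arctan2(d[1],d[0])),np.linalg.norm(d))
E
```

```text
bottom +y edge [[ 0.586  -0.3538  0.15  ]
 [ 0.367  -0.3196  0.15  ]] in stool [np.float64(0.004387317747539654), np.float64(-0.00014586774271155723)] -8.877046130861332 0.221729785932362
top centre [[ 0.578  -0.3604  0.192 ]
 [ 0.3645 -0.3298  0.192 ]] in stool [np.float64(0.0005615198060265071), np.float64(-0.009315024009246617)] -8.164335056717325 0.21574121047187853
```

The side view puts the level at x ≈ +2 mm and y between −2 and −10 mm in the stool frame. I'll move the arm clear and check from the top view.

Request:
send_rows --targets '[[[0.274,-0.83,0],[0,0,-0.206]],[[0.274,-0.83,0],[0,0,-0.206]],[[0.274,-0.83,0],[0,0,-0.206]],[[0.274,-0.83,0],[0,0,-0.206]],[[0.274,-0.83,0],[0,0,-0.206]],[[0.274,-0.83,0],[0,0,-0.206]],[[0.274,-0.83,0],[0,0,-0.206]]]' --fingers 1

```text
clock: 29.75
tool_pos: [0.5711, 0.0419, 0.2977]
eef_rot: [0.761, 0.649, -0.0, 0.001]
contact_force: [-0.9, 0.5, 0.5]
opening: 1.001
finger_force: 0.0
```

```bash
python3 - <<'E'
from h import *
T=snapshot("top"); o=cv2.resize(T["img"][115:270,435:540],None,fx=3.5,fy=3.5,interpolation=2); cv2.imwrite("pics/st3.png",o)
rows(([.5981,.2,.30],-1.6),([.5981,.3777,.26],-1.6))
E
```

```text
t 29.8 at [0.5711 0.0421 0.2975] ydir -9.08 open 0.999
[[0.534, 0.006, -0.009], [0.0001, 0.0005, -0.0416]] rows 2.6
[[1.119, -0.088, 0.123], [0.0001, 0.0005, -0.0416]] rows 5.4
```

View pics/st3.png

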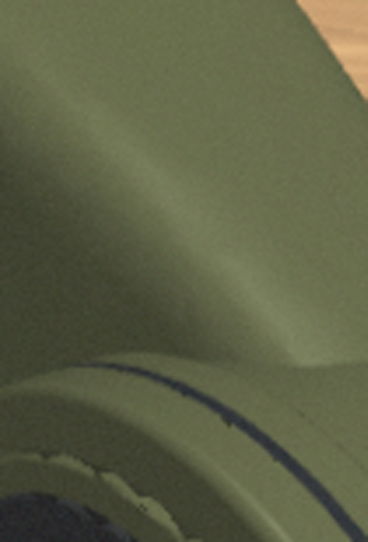

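The arm's elbow blocks the top view of the stool here. I'll go to the glue and check from there.

Request:
send_rows --targets '[[[1.0,-0.07,0],[0,0,-0.0416]],[[1.0,-0.07,0],[0,0,-0.0416]],[[1.0,-0.07,0],[0,0,-0.0416]],[[1.0,-0.07,0],[0,0,-0.0416]],[[1.0,-0.07,0],[0,0,-0.0416]],[[1.0,-0.07,0],[0,0,-0.0416]],[[1.0,-0.07,0],[0,0,-0.0416]]]'

```text
clock: 30.68
tool_pos: [0.5965, 0.3424, 0.2971]
eef_rot: [0.716, 0.698, -0.001, 0.001]
contact_force: [0.1, -0.8, -0.1]
opening: 1.001
finger_force: 0.0
```

```bash
python3 - <<'E'
from h import *
T=snapshot("top"); o=cv2.resize(T["img"][115:270,435:540],None,fx=3.5,fy=3.5,interpolation=2); cv2.imwrite("pics/st4.png",o)
rows(([.5981,.3777,.20],-1.6),([.5981,.3777,.0785],-1.6))
E
```

```text
t 30.73 at [0.5967 0.3418 0.2973] ydir -1.5 open 1.0
[[0.121, 0.001, 0.324], [0.0001, 0.0007, 0.0005]] rows 1.7
[[0.122, 0.001, 0.729], [0.0001, 0.0007, 0.0005]] rows 3.5
```

View pics/st4.png

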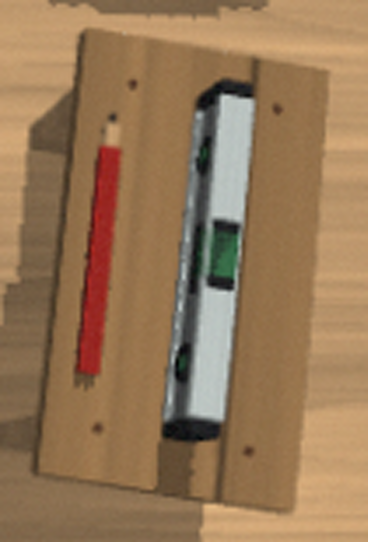

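```bash
python3 - <<'E'
from h import *
S=snapshot("top"); f=lambda x,y:[435+x/3.5,115+y/3.5]
c,s=np.cos(np.radians(-9.4)),np.sin(np.radians(-9.4))
for n,p,z in(("bottom +y edge",[f(197,105),f(163,438)],.15),("top +y edge",[f(217,88),f(190,420)],.192),("top -y edge",[f(254,90),f(224,422)],.192)):
    e=plane(S,p,z); m=e.mean(0)[:2]-[.4722,-.3358]; d=e[0]-e[1]
    print(n,e,"in stool",[c*m[0]+s*m[1],-s*m[0]+c*m[1]],np.degrees(np.arctan2(d[1],d[0])),np.linalg.norm(d))
E
```

```text
bottom +y edge [[ 0.5812 -0.3486  0.15  ]
 [ 0.3617 -0.3113  0.15  ]] in stool [np.float64(-0.0017208033468398424), np.float64(0.005676724137881654)] -9.637623223897622 0.22268590400365654
top +y edge [[ 0.5798 -0.3434  0.192 ]
 [ 0.3705 -0.3115  0.192 ]] in stool [np.float64(0.0015203046876101649), np.float64(0.008670785613211399)] -8.668958428050264 0.2117131224248228
top -y edge [[ 0.5788 -0.3679  0.192 ]
 [ 0.3691 -0.333   0.192 ]] in stool [np.float64(0.004089784453452049), np.float64(-0.014137268164889296)] -9.444896170435033 0.21262759905577489
```

The top view puts the level within about 5 mm of centre and 1° of the stool's length, well inside tolerance. Next I return the glue by replaying its original grasp pose.

Request:
send_rows --targets '[[[0.12,0,0],[0,0,0]],[[0.12,0,0],[0,0,0]],[[0.12,0,0.15],[0,0,0]],[[0.12,0,0.3],[0,0,0]],[[0.12,0,0.45],[0,0,0]],[[0.12,0,0.6],[0,0,0]],[[0.12,0,0.7],[0,0,0]],[[0.12,0,0.727],[0,0,0]],[[0.12,0,0.727],[0,0,0]],[[0.12,0,0.727],[0,0,0]]]'

```text
clock: 32.02
tool_pos: [0.5973, 0.3809, 0.0816]
eef_rot: [0.715, 0.699, 0.002, 0.0]
contact_force: [0.3, -0.6, -0.4]
opening: 1.004
finger_force: 0.0
```

Request:
send_rows --targets '[[[0,0,0],[0,0,0]],[[0,0,0],[0,0,0]],[[0,0,0],[0,0,0]],[[0,0,0],[0,0,0]],[[0,0,0],[0,0,0]],[[0,0,0],[0,0,0]]]' --fingers 0 --newtons 20

```text
clock: 32.78
tool_pos: [0.597, 0.3807, 0.0802]
eef_rot: [0.715, 0.699, 0.001, 0.0]
contact_force: [2.7, 0.8, 3.4]
opening: 0.654
finger_force: 20.0
```

```bash
python3 - <<'E'
from h import *
rows(([.5446,.1,.25],-8))
E
```

```text
t 32.77 at [0.597  0.3807 0.0802] ydir -1.3 open 0.654
[[-0.939, -0.152, -0.567], [0.0005, -0.0002, 0.0372]] rows 5.3
```

Request:
send_rows --targets '[[[0,0,-0.15],[0,0,0]],[[0,0,-0.3],[0,0,0]],[[0,0,-0.45],[0,0,0]],[[0,0,-0.57],[0,0,0]],[[-0.94,-0.152,-0.57],[0,0,0.037]],[[-0.94,-0.152,-0.57],[0,0,0.037]],[[-0.94,-0.152,-0.57],[0,0,0.037]],[[-0.94,-0.152,-0.57],[0,0,0.037]],[[-0.94,-0.152,-0.57],[0,0,0.037]],[[-0.94,-0.152,-0.57],[0,0,0.037]],[[-0.94,-0.152,-0.57],[0,0,0.037]]]'

```text
clock: 34.15
tool_pos: [0.5436, 0.1007, 0.2503]
eef_rot: [0.754, 0.657, -0.0, -0.001]
contact_force: [0.9, 0.8, -2.3]
opening: 0.657
finger_force: 20.0
```

```bash
python3 - <<'E'
from h import *
rows(([.5446,-.061,.25],-8),([.5446,-.061,.08],-8))
E
```

```text
t 34.15 at [0.5436 0.1007 0.2503] ydir -7.89 open 0.657
[[-0.533, 0.077, 0.001], [-0.0005, -0.0003, 0.0006]] rows 2.6
[[-0.534, 0.078, 0.567], [-0.0005, -0.0003, 0.0006]] rows 3.8
```

Request:
send_rows --targets '[[[-0.534,0.077,0],[0,0,0]],[[-0.534,0.077,0],[0,0,0]],[[-0.534,0.077,0],[0,0,0]],[[-0.534,0.077,0],[0,0,0]],[[-0.534,0.077,0.15],[0,0,0]],[[-0.534,0.077,0.3],[0,0,0]],[[-0.534,0.077,0.43],[0,0,0]],[[-0.534,0.077,0.53],[0,0,0]],[[-0.534,0.077,0.557],[0,0,0]],[[-0.534,0.077,0.563],[0,0,0]],[[-0.534,0.077,0.565],[0,0,0]],[[-0.534,0.077,0.565],[0,0,0]]]'

```text
clock: 35.65
tool_pos: [0.5457, -0.0622, 0.0822]
eef_rot: [0.754, 0.656, 0.001, 0.001]
contact_force: [-0.1, -1.4, -1.8]
opening: 0.646
finger_force: 20.0
```

Request:
send_rows --targets '[[[0,0,0.002],[0,0,0]],[[0,0,0.003],[0,0,0]],[[0,0,0.003],[0,0,0]]]'

```text
clock: 36.02
tool_pos: [0.5456, -0.0618, 0.081]
eef_rot: [0.754, 0.657, 0.001, 0.0]
contact_force: [-0.1, 1.6, 4.7]
opening: 0.654
finger_force: 20.0
```

Request:
send_rows --targets '[[[0,0,0],[0,0,0]],[[0,0,0],[0,0,0]],[[0,0,0],[0,0,0]],[[0,0,0],[0,0,0]],[[0,0,-0.2],[0,0,0]],[[0,0,-0.4],[0,0,0]],[[0,0,-0.6],[0,0,0]],[[0,0,-0.6],[0,0,0]],[[0.6,-0.1,-0.6],[0,0,0]],[[0.95,-0.15,-0.6],[0,0,-0.035]],[[0.95,-0.15,-0.6],[0,0,-0.035]],[[0.95,-0.15,-0.6],[0,0,-0.035]]]' --fingers 1

```text
clock: 37.52
tool_pos: [0.5397, 0.1889, 0.2589]
eef_rot: [0.717, 0.697, -0.001, -0.0]
contact_force: [0.7, -0.9, -0.6]
opening: 0.999
finger_force: 0.0
```

```bash
python3 - <<'E'
from h import *
rows(([.5259,.2866,.25],-1.6),([.5259,.2866,.105],-1.6))
E
```

```text
t 37.52 at [0.5397 0.1889 0.2589] ydir -1.67 open 0.999
[[0.324, -0.055, 0.029], [-0.0005, 0.0005, -0.0004]] rows 1.6
[[0.325, -0.055, 0.513], [-0.0005, 0.0005, -0.0004]] rows 2.9
```

Request:
send_rows --targets '[[[0.324,-0.055,0],[0,0,0]],[[0.324,-0.055,0],[0,0,0]],[[0.324,-0.055,0],[0,0,0]],[[0.324,-0.055,0.15],[0,0,0]],[[0.324,-0.055,0.3],[0,0,0]],[[0.324,-0.055,0.45],[0,0,0]],[[0.324,-0.055,0.513],[0,0,0]],[[0.324,-0.055,0.513],[0,0,0]],[[0.324,-0.055,0.513],[0,0,0]]]'

```text
clock: 38.65
tool_pos: [0.5277, 0.2858, 0.1078]
eef_rot: [0.717, 0.697, 0.001, 0.0]
contact_force: [0.6, 0.6, 0.3]
opening: 1.001
finger_force: 0.0
```

Request:
send_rows --targets '[[[0,0,0],[0,0,0]],[[0,0,0],[0,0,0]],[[0,0,0],[0,0,0]],[[0,0,0],[0,0,0]],[[0,0,0],[0,0,0]],[[0,0,0],[0,0,0]]]' --fingers 0

```text
clock: 39.4
tool_pos: [0.5269, 0.2854, 0.1066]
eef_rot: [0.717, 0.697, 0.0, 0.0]
contact_force: [0.4, -0.5, 2.5]
opening: 0.565
finger_force: 41.5
```

```bash
python3 - <<'E'
from h import *
rows(([.555,.016,.2],-8),([.555,.016,.105],-8))
E
```

```text
t 39.4 at [0.5269 0.2854 0.1066] ydir -1.65 open 0.565
[[-0.895, 0.12, -0.311], [0.0001, -0.0, 0.0353]] rows 4.6
[[-0.895, 0.119, 0.005], [0.0001, -0.0, 0.0353]] rows 4.3
```

Request:
send_rows --targets '[[[0,0,-0.15],[0,0,0]],[[0,0,-0.3],[0,0,0]],[[-0.9,0.12,-0.3],[0,0,0.035]],[[-0.9,0.12,-0.3],[0,0,0.035]],[[-0.9,0.12,-0.3],[0,0,0.035]],[[-0.9,0.12,-0.3],[0,0,0.035]],[[-0.9,0.12,-0.3],[0,0,0.035]],[[-0.9,0.12,-0.3],[0,0,0.035]],[[-0.9,0.12,-0.3],[0,0,0.035]],[[-0.9,0.12,-0.15],[0,0,0.035]],[[-0.9,0.12,-0.04],[0,0,0.035]],[[-0.9,0.12,-0.02],[0,0,0.035]]]'

```text
clock: 40.9
tool_pos: [0.5534, 0.0167, 0.1108]
eef_rot: [0.753, 0.658, -0.001, -0.002]
contact_force: [-0.0, -0.2, -0.9]
opening: 0.564
finger_force: 39.5
```

Request:
send_rows --targets '[[[0,0,0.006],[0,0,0]],[[0,0,0.012],[0,0,0]],[[0,0,0.018],[0,0,0]],[[0,0,0.018],[0,0,0]]]'

```text
clock: 41.4
tool_pos: [0.5552, 0.0144, 0.1074]
eef_rot: [0.754, 0.656, 0.0, 0.0]
contact_force: [-0.1, 0.3, -1.4]
opening: 0.562
finger_force: 39.5
```

Request:
send_rows --targets '[[[0,0,0.002],[0,0,0]],[[0,0,0.005],[0,0,0]],[[0,0,0.005],[0,0,0]]]' --newtons 20

```text
clock: 41.78
tool_pos: [0.5553, 0.0144, 0.1066]
eef_rot: [0.754, 0.656, 0.0, 0.001]
contact_force: [-1.1, -0.7, 8.2]
opening: 0.563
finger_force: 39.9
```

Request:
send_rows --targets '[[[0,0,0],[0,0,0]],[[0,0,0],[0,0,0]],[[0,0,0],[0,0,0]],[[0,0,0],[0,0,0]],[[0,0,-0.2],[0,0,0]],[[0,0,-0.4],[0,0,0]],[[0,0,-0.5],[0,0,0]],[[0,0,-0.5],[0,0,0]],[[0.6,-0.3,-0.5],[0,0,0]],[[0.95,-0.4,-0.5],[0,0,-0.035]],[[0.95,-0.4,-0.5],[0,0,-0.035]],[[0.95,-0.4,-0.5],[0,0,-0.035]]]' --fingers 1

```text
clock: 43.28
tool_pos: [0.4885, 0.2566, 0.2537]
eef_rot: [0.717, 0.697, -0.001, -0.0]
contact_force: [1.8, 0.7, 0.2]
opening: 1.001
finger_force: 0.0
```

```bash
python3 - <<'E'
from h import *
rows(([.4591,.3776,.25],-1.6),([.4591,.3776,.0715],-1.6)); print(get_state()["finger_force"])
E
```

```text
t 43.27 at [0.4885 0.2566 0.2537] ydir -1.66 open 1.001
[[0.4, -0.11, 0.012], [-0.0007, 0.0006, -0.0003]] rows 2.0
[[0.401, -0.108, 0.607], [-0.0007, 0.0006, -0.0003]] rows 3.5
0.0
```

Request:
send_rows --targets '[[[0.4,-0.109,0],[0,0,0]],[[0.4,-0.109,0],[0,0,0]],[[0.4,-0.109,0],[0,0,0]],[[0.4,-0.109,0.15],[0,0,0]],[[0.4,-0.109,0.3],[0,0,0]],[[0.4,-0.109,0.45],[0,0,0]],[[0.4,-0.109,0.57],[0,0,0]],[[0.4,-0.109,0.607],[0,0,0]],[[0.4,-0.109,0.607],[0,0,0]],[[0.4,-0.109,0.607],[0,0,0]]]'

```text
clock: 44.52
tool_pos: [0.4613, 0.377, 0.0746]
eef_rot: [0.717, 0.697, 0.001, 0.0]
contact_force: [-0.0, 0.9, -0.6]
opening: 0.997
finger_force: 0.0
```

Request:
send_rows --targets '[[[0,0,0],[0,0,0]],[[0,0,0],[0,0,0]],[[0,0,0],[0,0,0]],[[0,0,0],[0,0,0]],[[0,0,0],[0,0,0]],[[0,0,0],[0,0,0]],[[0,0,0],[0,0,0]]]' --fingers 0

```text
clock: 45.4
tool_pos: [0.4605, 0.3765, 0.0733]
eef_rot: [0.717, 0.697, -0.0, 0.0]
contact_force: [-0.5, 0.9, -0.8]
opening: 0.409
finger_force: 20.0
```

```bash
python3 - <<'E'
from h import *
rows(([.5656,.0977,.17],-8),([.5656,.0977,.0707],-8))
E
```

```text
t 45.4 at [0.4605 0.3765 0.0733] ydir -1.64 open 0.409
[[-0.919, 0.377, -0.322], [-0.0, 0.0001, 0.0353]] rows 5.0
[[-0.919, 0.377, 0.009], [-0.0, 0.0001, 0.0353]] rows 4.8
```

Request:
send_rows --targets '[[[0,0,-0.15],[0,0,0]],[[0,0,-0.32],[0,0,0]],[[-0.92,0.377,-0.32],[0,0,0.035]],[[-0.92,0.377,-0.32],[0,0,0.035]],[[-0.92,0.377,-0.32],[0,0,0.035]],[[-0.92,0.377,-0.32],[0,0,0.035]],[[-0.92,0.377,-0.32],[0,0,0.035]],[[-0.92,0.377,-0.32],[0,0,0.035]],[[-0.92,0.377,-0.32],[0,0,0.035]],[[-0.92,0.377,-0.18],[0,0,0.035]],[[-0.92,0.377,-0.05],[0,0,0.035]],[[-0.92,0.377,-0.02],[0,0,0.035]]]'

```text
clock: 46.9
tool_pos: [0.5635, 0.099, 0.0775]
eef_rot: [0.753, 0.658, -0.002, -0.001]
contact_force: [0.0, -0.8, -1.5]
opening: 0.405
finger_force: 20.0
```

Request:
send_rows --targets '[[[0,0,0.006],[0,0,0]],[[0,0,0.012],[0,0,0]],[[0,0,0.017],[0,0,0]],[[0,0,0.017],[0,0,0]]]'

```text
clock: 47.4
tool_pos: [0.566, 0.0974, 0.0749]
eef_rot: [0.754, 0.656, 0.0, 0.0]
contact_force: [0.8, 0.5, -1.9]
opening: 0.409
finger_force: 20.0
```

Request:
send_rows --targets '[[[0,0,0.003],[0,0,0]],[[0,0,0.006],[0,0,0]],[[0,0,0.007],[0,0,0]],[[0,0,0.007],[0,0,0]]]'

```text
clock: 47.9
tool_pos: [0.5659, 0.0977, 0.0733]
eef_rot: [0.754, 0.656, 0.0, 0.0]
contact_force: [-1.4, -0.3, 7.4]
opening: 0.402
finger_force: 20.0
```

Contact at the expected height. I'll release, retreat clear over the mat side, and check everything.

Request:
send_rows --targets '[[[0,0,-0.002],[0,0,0]],[[0,0,-0.002],[0,0,0]],[[0,0,-0.002],[0,0,0]],[[0,0,-0.002],[0,0,0]],[[0,0,-0.2],[0,0,0]],[[0,0,-0.4],[0,0,0]],[[0,0,-0.7],[0,0,0]],[[0,0,-0.7],[0,0,0]],[[0.9,-0.2,-0.7],[0,0,0]],[[0.9,-0.2,-0.7],[0,0,0]],[[0.9,-0.2,-0.7],[0,0,0]],[[0.9,-0.2,-0.7],[0,0,0]]]' --fingers 1

```text
clock: 49.4
tool_pos: [0.5454, 0.3482, 0.2821]
eef_rot: [0.754, 0.656, -0.0, 0.0]
contact_force: [0.8, -0.3, -0.5]
opening: 0.998
finger_force: 0.0
```

Request:
send_rows --targets '[[[0.3,-0.1,0],[0,0,0]],[[0.3,-0.1,0],[0,0,0]],[[0.3,-0.1,0],[0,0,0]],[[0.3,-0.1,0],[0,0,0]]]'

```text
clock: 49.9
tool_pos: [0.5292, 0.4383, 0.2818]
eef_rot: [0.755, 0.656, -0.001, 0.001]
contact_force: [0.3, -0.2, -0.2]
opening: 0.997
finger_force: 0.0
```

```bash
python3 - <<'E'
from h import *
S,T=snapshot("side"),snapshot("top")
a=cv2.resize(S["img"][155:265,235:335],None,fx=3.6,fy=3.6,interpolation=cv2.INTER_CUBIC); b=cv2.resize(T["img"][125:205,275:390],None,fx=3.6,fy=3.6,interpolation=cv2.INTER_CUBIC)
c=np.zeros((590,790,3),np.uint8); c[:a.shape[0],:a.shape[1]]=a; c[:b.shape[0],370:370+b.shape[1]]=b
d=cv2.resize(T["img"][90:290,260:560],None,fx=1.35,fy=1.35); c[300:300+d.shape[0],370:370+d.shape[1]]=d
cv2.imwrite("pics/end.png",c)
# shift of caddy patch against the first pictures
for n,s,sl in(("side",S,np.s_[160:260,245:320]),("top",T,np.s_[130:195,282:385])):
    o=cv2.imread(f"pics/{n}0.png"); print(n,cv2.absdiff(o[sl],s["img"][sl]).mean(), cv2.absdiff(o,s["img"])[sl].max())
E
```

```text
side 32.97613333333334 222
top 26.197112272840428 138
```

View pics/end.png

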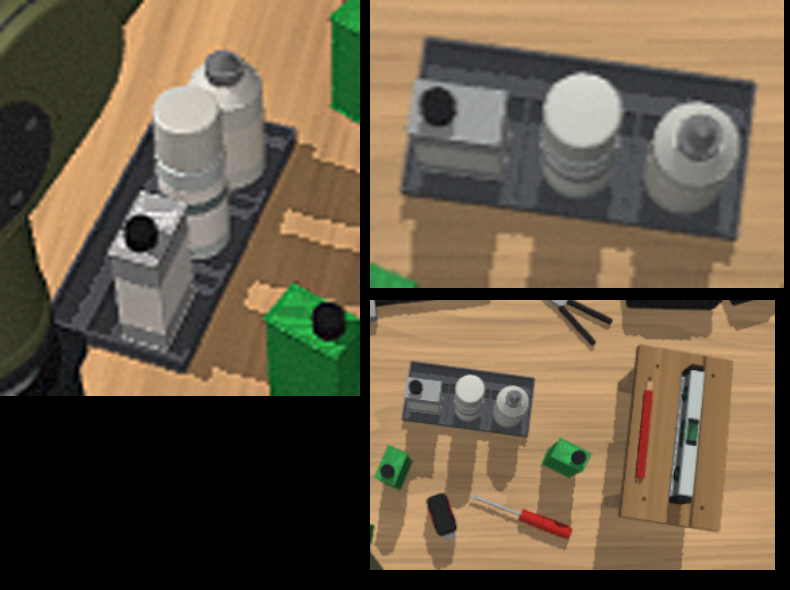

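All three containers stand in their own bays. In the top panel, tin, spray and glue are within about 2 px (roughly 5 mm) of their starting pixels. The level is centred on the stool, and the pencil and tape look undisturbed. The arm is clear, so I'm handing in.

```bash
python3 -c "
from h import *
print(finish_job())"
```

```text
the job is handed in; nothing more can be done
None
```

The job is handed in, with no verdict returned: the level stands on the stool about 5 mm or less from centre, and the spray, glue and tin are back upright in their own bays, about 5 mm or less from where they started by the last pictures.

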